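# Release the key that was left latched

## Robot

A 6-joint arm with a two-finger parallel gripper is mounted at the origin on a cart in front of the work surface, level with it; the furniture and walls round the work are solid. World frame = base frame: x ahead of the robot, y to its left, z up, the work surface at z = 0. Lengths are in m, angles in degrees, forces in N, time in s.
With the tool pointing down it reaches from about 0.275 to 0.725 m from the base axis. Payload 5.6 kg.
Tool frame: the origin (TCP) lies at the very end of the fingers, on their centre line; the grasp point (between the pads) lies 19 mm behind it; z points along the fingers, x is the direction in which the jaws open and shut, and the axes are right-handed (so a half turn about z gives the same grasp; the last joint's range is limited). The gripper opens to 85 mm and grips with 20 to 120 N. Pads are 22 mm wide; open, the fingers measure 114 mm over their backs; the gripper's body (76 mm by 85 mm) begins 54 mm behind the grasp point. The pads swing forward as they close: fully open they stand 13 mm farther back than shut.
Start: joints at [82.54, 14.616, 6.199, 0, -81.583, -16.306], TCP at [0.222, 0.503, 0.231] pointing down, gripper open.
Joint ranges: [-168.99, 168.99], [-69.2, 112.95], [-62.41, 85.93], [-164.36, 98.24], [-168.68, -3.75], [-174.98, 174.98]. Speed limits (degrees/s): [147.25, 147.25, 180, 180, 180, 180].

## Interface

Orientations are given as [roll, pitch, yaw] about the fixed x, y, z axes, in that order (R = Rz(yaw) Ry(pitch) Rx(roll)).
In Python, from cell import r, optics gives the robot as it stands.
- The arm moves only by the shell command python3 -m inch 'ROWS' [OPENING]. ROWS is JSON, one flat list of numbers, 4 for each row, row after row: the shift along the tool's x, y, z in m, then the turn about the tool's z in rad. In form: [dx, dy, dz, yaw, dx, dy, dz, yaw, ...]. A call has 1 to 12 rows; each row shifts and turns the commanded pose from where the row before left it, along the tool's axes as they then stand; what a row does not reach is not made up. A row lasts 1/8 s, in which the tool goes at most 62.5 mm and 10.7 degrees, less where a joint would pass 70% of its speed; a pose out of reach is approached as far as the arm can. A call is refused whole if a number of a shift passes 0.0625 or a number of a turn 0.188, either way. A call with a gripper value outside its range is refused whole. OPENING is the closure, from 0 (fully open) to 1 (shut), set as the call begins (- or left out, the last holds). The fingers move at their own pace and stop on an object; the grip force is fixed at half the most. Time passes only in rows, so rows that do not move let the fingers close. It gives the time, the measured TCP pose, the force and the opening at its end, in the units of the state.
- r.get_state(): the state, without advancing time (a new reading comes with each control period).
- optics.snapshot(name): name is "scene" or "top"; returns the picture (400x640x3 uint8, red, green, blue); there is no depth.
- optics.calibration(name): a dict with "fx", "fy", "cx", "cy" (pixels), "rvec" (rotation vector, rad) and "tvec" (3), from world to camera coordinates, as OpenCV has them. Camera axes: x right, y down, z forward; pixel columns grow to the right and rows downward; lengths in m; the calibration is good to about 2 mm. A picture is of the moment at which its call begins. calibration takes no time and is no camera call.
- r.hand_in(): hands the job in, once; it reports no verdict.
The state is a dict: "t": time; "qpos": joint angles; "joint_velocities": joint speeds; "effort": joint torques, N m; "tool_pos": TCP position; "tcp_rot": TCP orientation; "wrist_force": force on the tool from outside, world axes, zero at the start; "moment": the same for the moment, N m; "gripper_width": opening from 0.0 (shut) to 1.0 (fully open).
Only numpy, scipy, OpenCV 4.12 (cv2) and the standard library are available. Lean on these libraries where they do the work, as an engineer would, in place of code of your own. Each camera call takes 0.05 s, during which the arm holds its last target.

## Task

One of the four identical hold keys on the grey key box was left latched down and keeps its feeder stopped. With the fingertips and gripping nothing, tap all four keys lightly, one after another from left to right, to feel which one is latched, without pushing a free one far down (that would stop its feeder too); then press the latched key right down to its stop and let it go, so that all four keys stand up. Leave the other things on the bench where they are.

Things in the scene. Friction and masses are not known exactly. Their poses are not given: they have to be found in the camera images.
- hold_station: grey key box with a dark face plate, 226 mm wide (y), 96 mm deep (x), 56 mm high, fixed to the bench. Origin: centre of its underside. x points to the back of the bench, y along the key row to the left, z up. On its lid four identical off-white square keys (cap 32 x 32 mm), 50 mm apart; behind each a white strip with one to four dark dots (one: leftmost key, four: rightmost).
- key_1 (a point): fixed point: centre of the top of key 1 (counted from the left, seen from the robot) when that key is up, 78 mm above the bench. It does not move with the key. An up key stands 17 mm proud of its black frame; a latched one's top is about 5.5 mm lower. To count as tapped, the fingers touch the key within 20 mm of its centre.
- key_2 (a point): fixed point: centre of the top of key 2 (counted from the left, seen from the robot) when that key is up, 78 mm above the bench. It does not move with the key. An up key stands 17 mm proud of its black frame; a latched one's top is about 5.5 mm lower. To count as tapped, the fingers touch the key within 20 mm of its centre.
- key_3 (a point): fixed point: centre of the top of key 3 (counted from the left, seen from the robot) when that key is up, 78 mm above the bench. It does not move with the key. An up key stands 17 mm proud of its black frame; a latched one's top is about 5.5 mm lower. To count as tapped, the fingers touch the key within 20 mm of its centre.
- key_4 (a point): fixed point: centre of the top of key 4 (counted from the left, seen from the robot) when that key is up, 78 mm above the bench. It does not move with the key. An up key stands 17 mm proud of its black frame; a latched one's top is about 5.5 mm lower. To count as tapped, the fingers touch the key within 20 mm of its centre.
- held_key (a joint): travel (m, down) of the key that is latched at the start; its place in the row is not told. 0 up, about 0.0055 latched, 0.010 at its stop. Spring: 3 N at 0, 4.6 N at 0.0055, 6 N at 0.010, 1 to 3 N more when pressed fast. Latched, it stands firm under a light tap (yields above about 4.5 N) and returns to its latch if pushed less than 0.007; pushed to its stop and let go it comes up and stays up.
- free_key_a (a joint): travel (m, down) of a key that is up at the start; its place in the row is not told. 0 up, 0.010 at its stop; same spring as held_key. Let go, it comes back up by itself. More than 0.007 is too far for a light tap.
- free_key_b (a joint): travel (m, down) of a key that is up at the start; its place in the row is not told. 0 up, 0.010 at its stop; same spring as held_key. Let go, it comes back up by itself. More than 0.007 is too far for a light tap.
- free_key_c (a joint): travel (m, down) of a key that is up at the start; its place in the row is not told. 0 up, 0.010 at its stop; same spring as held_key. Let go, it comes back up by itself. More than 0.007 is too far for a light tap.
- bush_long: steel bush standing on its wider flange, 26 mm across, 45 mm tall; a bystander, to be left alone. Origin: centre of its underside.
- bush_flanged: steel flanged bush, 30 mm across, 28 mm tall; a bystander, to be left alone. Origin: centre of its underside.
- ring_steel: steel ring lying flat, 36 mm across, 12 mm high; a bystander, to be left alone. Origin: centre of its underside.
- plug_gauge: plug gauge lying on the bench, black handle and steel ends, 122 mm long, 22 x 15 mm; a bystander, to be left alone. Origin: centre of its underside.
- stepped_shaft: stepped steel shaft standing upright, 17 mm across, 80 mm tall; a bystander, to be left alone. Origin: centre of its underside.
- setting_block: ground steel setting block, 52 x 59 x 22 mm; a bystander, to be left alone. Origin: centre of its underside.
- hex_key: black bent hex key lying on the mat, 90 x 32 mm, 4 mm thick; a bystander, to be left alone. Origin: centre of its underside.

How it is judged:
By the outcome, as a careful person would: the job done as asked, in the order asked, and still so for the second after the job is handed in, with the robot touching nothing.
It also fails if it takes over 45 s, if anything falls off the work surface, if the arm or the gripper's body presses on something with over 40 N, if the wrist force passes 120 N, or if a joint passes its speed limit or range.

## Working session

There is one attempt and no reset: what is moved stays moved. The work goes in short steps, Python scripts to look and compute and a shell command to move; the robot and the scene stay as the last step left them, time stands still between calls to the robot, and variables do not carry over. Pictures are saved under pics/ and viewed, and the job is handed in when it is done.

```bash
mkdir -p pics; ls
python3 - <<'E'
from cell import r, optics
import cv2
print(r.get_state())
for n in("scene","top"):
    im=optics.snapshot(n); cv2.imwrite(f"pics/{n}0.png",im[...,::-1]); print(optics.calibration(n))
E
```

```text
pics
{'t': 0.0, 'qpos': array([ 8.25407298e+01,  1.46537829e+01,  6.13060178e+00, -2.84905046e-02,
       -8.15851454e+01, -1.63076727e+01]), 'joint_velocities': array([ 0.06743362, -0.04910479, -0.06462019,  0.02390117, -0.01153995,
       -0.04295487]), 'effort': array([-2.20932725e-05, -3.86625373e+01,  2.37937725e+01,  5.36467239e+00,
       -6.11832307e-03, -5.07368270e-06]), 'tool_pos': array([0.22138493, 0.50291853, 0.23038512]), 'tcp_rot': array([-1.79996624e+02, -1.11880923e-01, -1.13771142e+02]), 'wrist_force': array([-0.74217344,  0.07440406, -0.38849055]), 'moment': array([-0.03025378,  0.03003352,  0.01196733]), 'gripper_width': 1.000629031351455}
{'fx': 389.79580537494155, 'fy': 389.79580537494155, 'cx': 311.67764125390033, 'cy': 202.22348997219976, 'rvec': array([ 1.98994086, -0.63563847,  0.39358355]), 'tvec': array([-0.47508219,  0.18911967,  0.8144627 ])}
{'fx': 481.50131591532283, 'fy': 481.50131591532283, 'cx': 316.91385987665865, 'cy': 190.7795780727521, 'rvec': array([ 2.13837631, -2.12528983,  0.23644063]), 'tvec': array([-0.10251629,  0.54973998,  1.12386581])}
```

View pics/scene0.png

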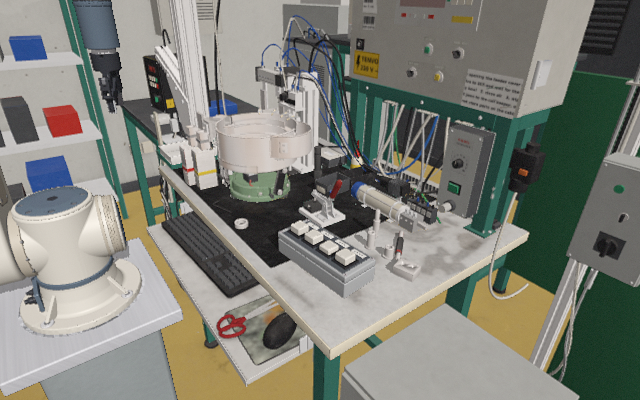

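View pics/top0.png

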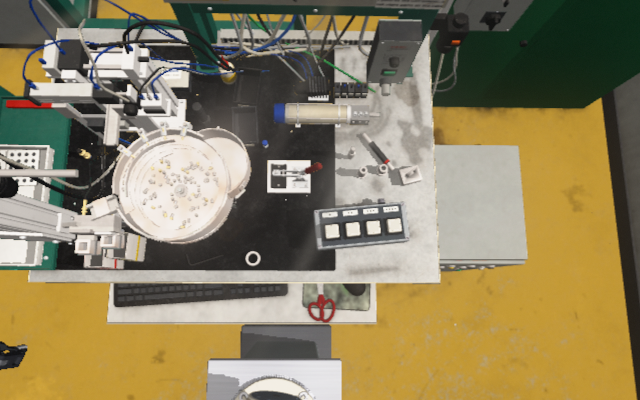

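The key box is in both pictures. In the top view the keys are at about (332,232), (352,230), (373,228) and (394,226). In the scene view they run from (297,227) to (346,257). Next I measure them.

```bash
cat > h.py <<'E'
import numpy as np, cv2
from cell import optics
def cal(n):
    c=optics.calibration(n); K=np.array([[c['fx'],0,c['cx']],[0,c['fy'],c['cy']],[0,0,1]]); R=cv2.Rodrigues(c['rvec'])[0]; return K,R,c['tvec']
def ray(n,uv,z):
    K,R,t=cal(n); d=R.T@np.linalg.inv(K)@[*uv,1]; o=-R.T@t; return o+d*(z-o[2])/d[2]
def tri(a,b):
    P=[np.c_[R,t.reshape(3,1)] for R,t in [cal(n)[1:] for n in('top','scene')]]
    P=[cal(n)[0]@p for n,p in zip(('top','scene'),P)]
    X=cv2.triangulatePoints(P[0],P[1],np.array(a,float),np.array(b,float)); return X[:3,0]/X[3,0]
def proj(n,p):
    K,R,t=cal(n); q=K@(R@np.asarray(p)+t); return q[:2]/q[2]
E
python3 - <<'E'
from h import *
for n,(x0,x1,y0,y1),s in(("top",(310,415,195,255),7),("scene",(270,385,210,300),6)):
    im=cv2.imread(f"pics/{n}0.png")[y0:y1,x0:x1]
    cv2.imwrite(f"pics/{n}_z.png",cv2.resize(im,None,fx=s,fy=s,interpolation=cv2.INTER_CUBIC))
    for th in (190,210,225):
        m=(im.min(2)>th).astype(np.uint8)
        k,l,st,c=cv2.connectedComponentsWithStats(m)
        print(n,th,[(st[i,4],(c[i]+[x0,y0]).round(1).tolist(),st[i,2:4].tolist()) for i in range(1,k) if st[i,4]>40])
E
```

```text
top 190 [(np.int32(72), [351.5, 197.8], [13, 9]), (np.int32(564), [400.9, 206.9], [53, 42]), (np.int32(60), [390.2, 208.6], [15, 6]), (np.int32(65), [370.1, 210.5], [15, 6]), (np.int32(65), [349.8, 212.4], [15, 6]), (np.int32(59), [329.4, 214.1], [15, 5]), (np.int32(146), [394.1, 224.8], [13, 13]), (np.int32(147), [373.1, 227.0], [13, 13]), (np.int32(147), [352.5, 228.8], [13, 13]), (np.int32(143), [331.7, 230.9], [13, 13]), (np.int32(699), [382.7, 249.5], [79, 16])]
top 210 [(np.int32(56), [390.1, 208.6], [15, 6]), (np.int32(55), [370.2, 210.5], [14, 6]), (np.int32(54), [349.9, 212.3], [14, 6]), (np.int32(43), [329.8, 214.5], [14, 5]), (np.int32(126), [394.5, 224.9], [12, 13]), (np.int32(126), [373.3, 227.1], [12, 13]), (np.int32(129), [352.9, 228.8], [13, 12]), (np.int32(122), [332.2, 230.9], [13, 12])]
top 225 []
scene 190 [(np.int32(266), [326.6, 217.5], [43, 18]), (np.int32(151), [303.0, 226.3], [28, 13]), (np.int32(171), [317.5, 235.6], [28, 14]), (np.int32(127), [329.8, 246.4], [16, 14]), (np.int32(193), [348.7, 254.9], [30, 16])]
scene 210 []
scene 225 []
```

Run:
```python
from h import *
P=[ray("top",u,.078)[:2] for u in((331.7,230.9),(352.5,228.8),(373.1,227.0),(394.1,224.8))]
P=np.array(P);print(P.round(4)); d=np.diff(P,axis=0);print(np.linalg.norm(d,axis=1))
v=P[0]-P[3];a=np.degrees(np.arctan2(v[1],v[0]));print("ydir",a)
for p in P: print("scene proj",proj("scene",[*p,.078]).round(1), "R",np.hypot(*p))
```

```text
[[ 0.4495 -0.1338]
 [ 0.4548 -0.1831]
 [ 0.4595 -0.2321]
 [ 0.465  -0.2823]]
[0.04959534 0.0492401  0.05050475]
ydir 95.95996846044163
scene proj [298.3 224.1] R 0.46902311458141493
scene proj [312.4 232.7] R 0.4903131733221772
scene proj [327.3 242.1] R 0.5147594868514352
scene proj [344.1 252.3] R 0.5440284020306099
```

View pics/scene_z.png

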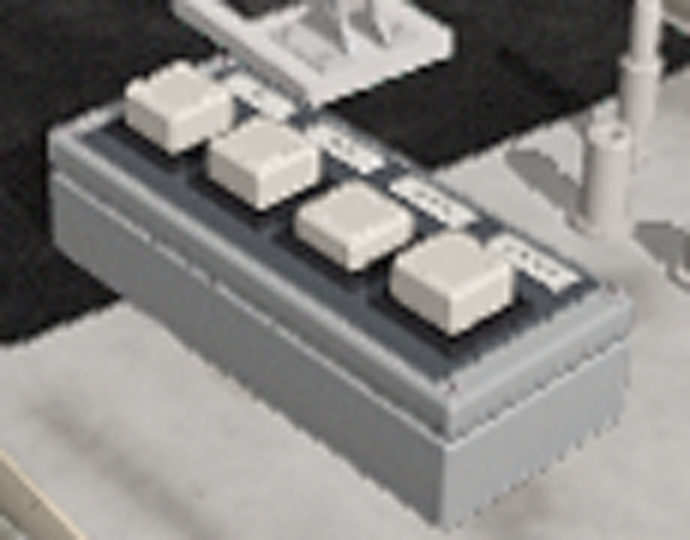

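View pics/top_z.png

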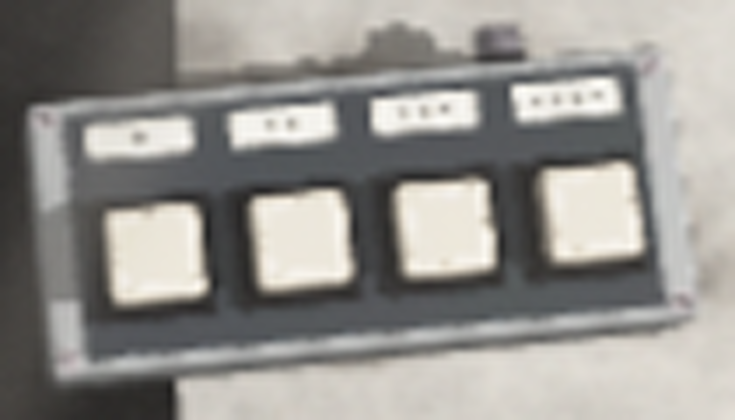

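Zoomed in, the four cap tops are clear, and their measured spacing of 49 to 50.5 mm agrees with the stated 50. Key 3 appears slightly lower in the scene view, so it may be the latched one. The taps will decide. Before moving I check clearance past the feeder bowl.

Run:
```python
from h import *
print("bowl",tri((183,185),(264,132)))
for u in((180,243),(113,190),(240,200),(252,165)): print(ray("top",u,.2).round(3))
print("shaft top?",tri((352,151),(377,212)), ray('top',(352,151),.08),ray('top',(363,171),.045))
for s in ((.222,.503,.231),(.30,.3,.231),(.3,.1,.231),(.44,-.1338,.231)): print(proj('top',s).round(),proj('scene',s).round())
```

```text
bowl [0.53752854 0.18840054 0.19730553]
[0.409 0.189 0.2  ]
[0.52  0.336 0.2  ]
[0.5   0.068 0.2  ]
[0.577 0.045 0.2  ]
shaft top? [ 0.65011347 -0.18627479  0.06903308] [ 0.64505842 -0.18373021  0.08      ] [ 0.60361403 -0.21429042  0.045     ]
[  6. 338.] [117. 113.]
[116. 297.] [165. 125.]
[218. 297.] [191. 146.]
[336. 227.] [294. 165.]
```

```bash
python3 -m inch '[0,0,0,-0.173,0,0,0,-0.173,0,0,0,-0.173]' 1
```

```text
t: 0.48
tool_pos: [0.2215, 0.5031, 0.2307]
tcp_rot: [180.0, -0.1, -83.7]
wrist_force: [0.1, -0.0, -0.2]
gripper_width: 0.38
```

```bash
python3 -m inch '[0.05,-0.001,0,0,0.05,-0.001,0,0,0.05,-0.001,0,0,0.05,-0.001,0,0,0.05,-0.001,0,0,0.05,-0.001,0,0,0.05,-0.001,0,0,0.05,-0.001,0,0,0.05,-0.001,0,0,0.05,-0.001,0,0]'
python3 - <<'E'
from cell import r
import numpy as np
s=r.get_state();p=s['tool_pos'];y=np.radians(s['tcp_rot'][2]);d=np.array([.4495,-.1338])-p[:2]
print(s['t'],p,s['tcp_rot'],'dx',d@[np.cos(y),np.sin(y)],'dy',d@[np.sin(y),-np.cos(y)],s['wrist_force'],s['gripper_width'])
E
```

```text
t: 1.72
tool_pos: [0.2831, 0.0056, 0.2313]
tcp_rot: [-180.0, 0.0, -84.0]
wrist_force: [0.8, 0.2, -0.4]
gripper_width: 0.001
1.725 [0.28311671 0.00558783 0.23125969] [-1.79963389e+02  2.87650549e-02 -8.39637719e+01] dx 0.15611141826757974 dy -0.15080315044401743 [ 0.76989066  0.1823125  -0.36522193] 0.0012069563168752616
```

```bash
python3 -m inch '[0.039,-0.0377,0,0,0.039,-0.0377,0,0,0.039,-0.0377,0,0,0.039,-0.0377,0,0,0,0,0.05,0,0,0,0.05,0,0,0,0.03,0,0,0,0,0]'
python3 - <<'E'
from cell import r,optics
import cv2
s=r.get_state();print(s)
for n,(x0,x1,y0,y1) in(("top",(290,430,170,260)),("scene",(250,390,170,300))):
    im=optics.snapshot(n)[y0:y1,x0:x1,::-1]
    cv2.imwrite(f"pics/{n}1.png",cv2.resize(im,None,fx=4,fy=4,interpolation=cv2.INTER_CUBIC))
E
```

```text
t: 2.72
tool_pos: [0.4477, -0.1323, 0.0991]
tcp_rot: [179.7, 0.0, -84.1]
wrist_force: [0.4, -0.1, 0.9]
gripper_width: -0.001
{'t': 2.725, 'qpos': array([ 2.82465662e+00,  1.04968493e+01, -1.92509904e+01, -3.32576488e-02,
       -6.05924290e+01,  9.31405520e+01]), 'joint_velocities': array([ 0.06610456, -2.23498191,  4.52570767,  1.56310047, -1.82909096,
        0.02312467]), 'effort': array([-5.42999106e-02, -3.00302017e+01,  1.96651912e+01,  4.38854411e+00,
        3.95230986e-01, -1.46307825e-04]), 'tool_pos': array([ 0.44771296, -0.13231452,  0.09914421]), 'tcp_rot': array([ 1.79661820e+02,  4.74734236e-02, -8.40513477e+01]), 'wrist_force': array([ 0.41978072, -0.09838066,  0.88099493]), 'moment': array([ 0.01190125, -0.05704189, -0.01368425]), 'gripper_width': -0.0011285368142004214}
```

View pics/scene1.png

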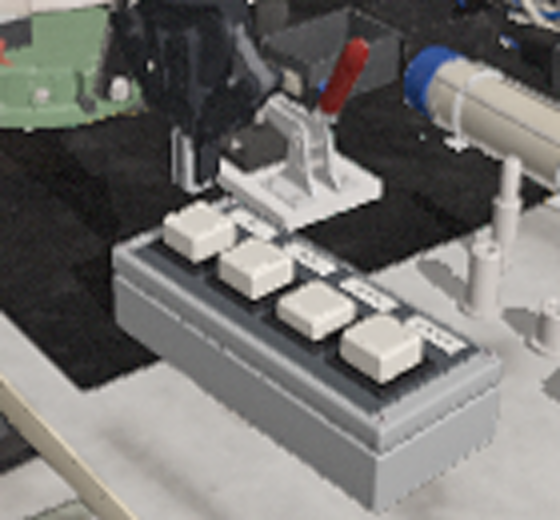

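View pics/top1.png

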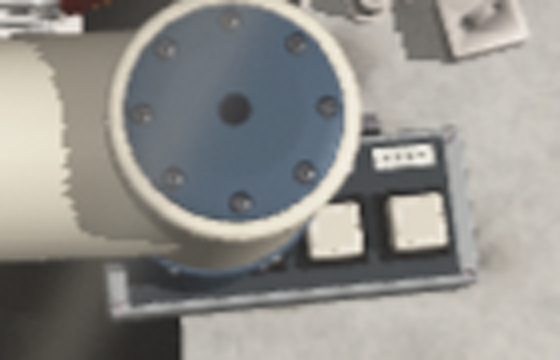

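The closed fingertips hang just above key 1: tip at scene pixel about (299,217), key-1 top centre at about (299.5,225.5). The held point projects where?

Run:
```python
from h import *
print(proj('scene',[.4477,-.1323,.099]),proj('scene',[.4477,-.1323,.078]),ray('scene',(299.5,225.5),.078),ray('scene',(345.5,254),.078))
```

```text
[297.24492554 216.31229815] [297.3081234  224.02755887] [ 0.44823626 -0.14066377  0.078     ] [ 0.46356581 -0.28860737  0.078     ]
```

```bash
python3 -m inch '[0,0,0.008,0,0,0,0.006,0,0,0,0,0,0,0,0,0]'
python3 -m inch '[0,0,0.002,0,0,0,0.002,0,0,0,0,0]'
```

```text
t: 3.32
tool_pos: [0.4499, -0.1324, 0.0875]
tcp_rot: [-180.0, -0.0, -84.0]
wrist_force: [0.1, 0.3, 0.7]
gripper_width: -0.003
t: 3.7
tool_pos: [0.4496, -0.1324, 0.0831]
tcp_rot: [180.0, 0.0, -84.0]
wrist_force: [0.6, 0.2, 0.4]
gripper_width: -0.0
```

```bash
python3 -m inch '[0,0,0.002,0,0,0,0.002,0,0,0,0,0]'; python3 -m inch '[0,0,0.001,0,0,0,0.001,0,0,0,0,0]'
```

```text
t: 4.08
tool_pos: [0.4497, -0.1323, 0.0791]
tcp_rot: [180.0, 0.0, -84.0]
wrist_force: [0.7, -0.6, -0.5]
gripper_width: -0.002
t: 4.45
tool_pos: [0.4499, -0.1324, 0.0775]
tcp_rot: [-180.0, -0.0, -84.0]
wrist_force: [-0.6, 0.3, 3.2]
gripper_width: -0.001
```

```bash
python3 -m inch '[0,0,0.0015,0,0,0,0,0]'; python3 -m inch '[0,0,-0.006,0,0,0,-0.009,0,0,0,0,0]'
python3 - <<'E'
from cell import r
import numpy as np
s=r.get_state();p=s['tool_pos'];y=np.radians(s['tcp_rot'][2]);
for k in ([.4548,-.1831],[.4595,-.2321],[.465,-.2823]):
    d=np.array(k)-p[:2];print(p,'dx',d@[np.cos(y),np.sin(y)],'dy',d@[np.sin(y),-np.cos(y)],s['wrist_force'])
E
```

```text
t: 4.7
tool_pos: [0.4499, -0.1324, 0.0759]
tcp_rot: [-180.0, -0.0, -84.0]
wrist_force: [-0.3, 1.0, 4.0]
gripper_width: -0.002
t: 5.08
tool_pos: [0.4504, -0.1323, 0.0916]
tcp_rot: [-179.9, -0.0, -84.0]
wrist_force: [-0.3, 0.8, -0.1]
gripper_width: -0.001
[ 0.45038738 -0.13234253  0.09162895] dx 0.050941062825132985 dy 0.0008945298638762458 [-0.3089118   0.83416785 -0.11983509]
[ 0.45038738 -0.13234253  0.09162895] dx 0.10016411342559414 dy 0.0013203110100537098 [-0.3089118   0.83416785 -0.11983509]
[ 0.45038738 -0.13234253  0.09162895] dx 0.150663915306788 dy 0.0010753417055064656 [-0.3089118   0.83416785 -0.11983509]
```

Key 1 gives springily at its up height (3.2 N at 77.5 mm, 4.0 N at 75.9 mm), so it is free. Next is key 2.

```bash
python3 -m inch '[0.025,0,0,0,0.0255,0.001,0,0,0,0,0,0,0,0,0.006,0,0,0,0.005,0,0,0,0,0]'; python3 -m inch '[0,0,0.0015,0,0,0,0.0015,0,0,0,0,0]'
```

```text
t: 5.82
tool_pos: [0.4536, -0.1822, 0.0792]
tcp_rot: [179.9, 0.0, -84.0]
wrist_force: [0.3, 0.6, -0.4]
gripper_width: -0.0
t: 6.2
tool_pos: [0.4542, -0.1825, 0.077]
tcp_rot: [-180.0, 0.0, -84.0]
wrist_force: [-1.5, 1.2, 2.9]
gripper_width: 0.0
```

```bash
python3 -m inch '[0,0,0.0012,0,0,0,0,0]'; python3 -m inch '[0,0,-0.006,0,0,0,-0.009,0,0.025,0,0,0,0.0245,0,0,0,0,0,0,0,0,0,0.006,0,0,0,0.005,0,0,0,0,0]'
```

```text
t: 6.45
tool_pos: [0.4542, -0.1826, 0.0757]
tcp_rot: [-180.0, 0.0, -84.0]
wrist_force: [-0.3, 1.9, 3.5]
gripper_width: 0.003
t: 7.45
tool_pos: [0.4587, -0.2313, 0.079]
tcp_rot: [179.9, 0.0, -84.0]
wrist_force: [0.1, 0.3, 0.2]
gripper_width: 0.003
```

Key 2 is also free (2.9 N at 77.0 mm, 3.5 N at 75.7 mm). Next is key 3.

```bash
python3 -m inch '[0,0,0.0015,0,0,0,0.0015,0,0,0,0,0]';python3 -m inch '[0,0,0.001,0,0,0,0,0]'
```

```text
t: 7.82
tool_pos: [0.4592, -0.2319, 0.0765]
tcp_rot: [180.0, 0.0, -84.0]
wrist_force: [0.3, -0.8, -0.4]
gripper_width: -0.003
t: 8.07
tool_pos: [0.4591, -0.2319, 0.0755]
tcp_rot: [180.0, 0.0, -84.0]
wrist_force: [-0.1, 0.7, -0.1]
gripper_width: -0.002
```

```bash
python3 -m inch '[0,0,0.001,0,0,0,0.001,0,0,0,0,0]';python3 -m inch '[0,0,0.0008,0,0,0,0,0]'
```

```text
t: 8.45
tool_pos: [0.4591, -0.2319, 0.0735]
tcp_rot: [180.0, 0.0, -84.0]
wrist_force: [0.1, 0.4, -0.3]
gripper_width: 0.001
t: 8.7
tool_pos: [0.4593, -0.2319, 0.0728]
tcp_rot: [-180.0, -0.0, -84.0]
wrist_force: [-0.8, -1.1, 0.8]
gripper_width: 0.004
```

```bash
python3 -m inch '[0,0,0.0005,0,0,0,0,0]'
```

```text
t: 8.95
tool_pos: [0.4593, -0.2319, 0.0725]
tcp_rot: [-180.0, -0.0, -84.0]
wrist_force: [-0.7, 0.5, 2.7]
gripper_width: 0.001
```

Key 3 makes no contact until 72.7 mm and then stands firm (2.7 N at 72.5 mm), so it is the latched one. I still tap key 4 before pressing it.

```bash
python3 -m inch '[0,0,-0.006,0,0,0,-0.0125,0,0.025,0,0,0,0.025,0,0,0,0,0,0,0,0,0,0.006,0,0,0,0.005,0,0,0,0,0]';python3 -m inch '[0,0,0.0015,0,0,0,0.0015,0,0,0,0,0]'
```

```text
t: 9.95
tool_pos: [0.464, -0.281, 0.0792]
tcp_rot: [179.9, 0.0, -84.0]
wrist_force: [0.2, -0.2, 0.1]
gripper_width: 0.002
t: 10.32
tool_pos: [0.4646, -0.2815, 0.0771]
tcp_rot: [-180.0, -0.0, -84.0]
wrist_force: [-0.2, 1.5, 2.9]
gripper_width: 0.003
```

```bash
python3 -m inch '[0,0,0.0012,0,0,0,0,0]'; python3 -m inch '[0,0,-0.006,0,0,0,-0.009,0,-0.025,0,0,0,-0.025,0,0,0,0,0,0,0,0,0,0.006,0,0,0,0.005,0,0,0,0,0]'
```

```text
t: 10.58
tool_pos: [0.4646, -0.2816, 0.0757]
tcp_rot: [-180.0, 0.0, -84.0]
wrist_force: [-0.2, 2.2, 3.5]
gripper_width: 0.002
t: 11.58
tool_pos: [0.4587, -0.2322, 0.0788]
tcp_rot: [179.9, 0.0, -84.1]
wrist_force: [0.6, 0.5, 0.4]
gripper_width: -0.003
```

```bash
python3 -m inch '[0,0,0.003,0,0,0,0.003,0,0,0,0.002,0,0,0,0,0]';python3 -m inch '[0,0,0.0015,0,0,0,0.0015,0,0,0,0,0]'
```

```text
t: 12.08
tool_pos: [0.4592, -0.232, 0.0719]
tcp_rot: [-180.0, -0.0, -84.0]
wrist_force: [-0.7, 1.7, 5.4]
gripper_width: -0.002
t: 12.45
tool_pos: [0.4592, -0.232, 0.0687]
tcp_rot: [-180.0, -0.0, -84.0]
wrist_force: [-2.3, -0.0, 5.7]
gripper_width: -0.004
```

```bash
python3 -m inch '[0,0,0.001,0,0,0,0.001,0,0,0,0,0]'
```

```text
t: 12.82
tool_pos: [0.4593, -0.2321, 0.068]
tcp_rot: [-180.0, -0.0, -84.0]
wrist_force: [-5.2, 2.6, 13.8]
gripper_width: -0.0
```

It is at its stop (68.0 mm, 13.8 N). I let it go slowly and check whether it follows the fingers up.

```bash
python3 -m inch '[0,0,-0.004,0,0,0,-0.004,0,0,0,-0.0015,0,0,0,0,0,0,0,0,0]'
```

```text
t: 13.45
tool_pos: [0.4592, -0.232, 0.0759]
tcp_rot: [180.0, -0.0, -84.0]
wrist_force: [-0.9, -0.1, 2.1]
gripper_width: 0.003
```

Key 3 still pushes on the fingers at 75.9 mm, so it has come up. I back off and look.

```bash
python3 -m inch '[0,0,-0.006,0,0,0,-0.03,0,0,0,-0.05,0,-0.04,0.04,-0.05,0,-0.04,0.04,0,0,-0.04,0.04,0,0,-0.04,0.04,0,0,0,0,0,0,0,0,0,0]'
python3 - <<'E'
from cell import r,optics
import cv2
print(r.get_state()['wrist_force'])
for n,(x0,x1,y0,y1) in(("top",(290,430,140,260)),("scene",(250,430,190,300))):
    im=optics.snapshot(n)[...,::-1];cv2.imwrite(f"pics/{n}2f.png",im)
    cv2.imwrite(f"pics/{n}2.png",cv2.resize(im[y0:y1,x0:x1],None,fx=4,fy=4,interpolation=cv2.INTER_CUBIC))
E
```

```text
t: 14.58
tool_pos: [0.2913, -0.0953, 0.2038]
tcp_rot: [-179.9, 0.0, -84.0]
wrist_force: [0.2, 0.2, -0.8]
gripper_width: -0.001
[ 0.19562944  0.17263761 -0.78162796]
```

View pics/scene2.png

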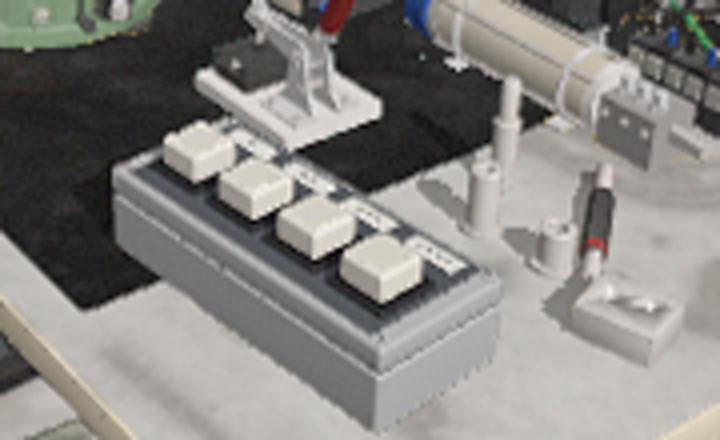

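View pics/top2f.png

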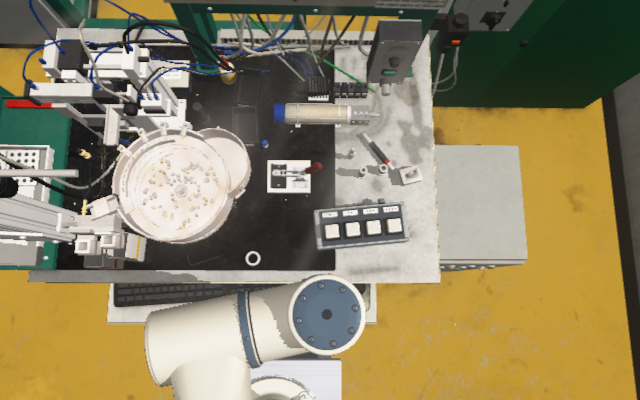

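In the scene view all four keys stand equally proud, with key 3 at about (329,246) now level with the others. The top view shows the bystanders where they were, and the arm is clear of the box.

```bash
python3 -c "
from cell import r
print(r.hand_in())"
```

```text
the job is handed in; nothing more can be done
None
```

Key 3 was the latched key. I pressed it down to its stop and let it go, and all four keys now stand up.

- **Taps:** With the gripper shut and holding nothing, I tapped keys 1 to 4 from left to right. Keys 1, 2 and 4 met the fingers at about 78 mm and gave springily, at most about 2.3 mm down with 3.5–4 N. Key 3 gave no contact until about 72.7 mm and stood firm at 2.7 N.
- **Press:** I pressed key 3 to its stop, reading 68.0 mm and 13.8 N. As I let go, it followed the fingers up and still pushed back at 75.9 mm with 2.1 N. That is a little under the spring's 3 N, within the roughly 1 N noise of the force reading.
- **Final check:** The last pictures show all four keys level and the bystanders where they were. The arm is clear of everything and the wrist force is about zero. I handed the job in at about 14.7 s. No check failed.

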